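Refit the keyed lens on a warning lamp and hold it home

TASK

Fit the amber lens back on the warning lamp: set its knurled collar on the lamp's spigot, turn it, without forcing, until the keyways hidden inside drop over the three pins, then push it fully home against the sprung seal so that no gap is left above the lamp's rim. Finish while still holding it pushed home, because I shall nip up the grub screws with you keeping it there. Leave the screwdriver, hex key and water bottle where they are.

Things in the scene. Friction and masses are not known exactly. Their poses are not given: they have to be found in the camera images.
- lens: loose lens, 0.12 to 0.2 kg: black knurled round collar, 60 mm across and 26 mm high, carrying an amber dome (its top 52 mm up). It stands dome up, open end down, on the 3 mm thick blue mat. Origin on its axis at the collar's lower face, z up. Its bore is 43 mm wide; three straight keyways 8 mm wide, 120 degrees apart, hidden inside, cut the bore's lower 14 mm from the lower face up
- lens_grip (a point): on the lens's axis, 22 mm above the collar's lower face: TCP point for gripping across the collar from above, finger tips just clear of what lies below
- lamp: grey lamp housing, stuck fast to the steel counter by its magnetic foot, 96 mm across; its neck is 60 mm across and ends in a flat rim 44 mm above the counter. Origin at the centre of the underside, on the lamp's upright axis, z up
- lamp_rim (a point): centre of the flat rim. Fully home, the lens's lower face lies on the rim: the lens origin is then at this point. Riding on the pins, off the keyways, it is 11 mm above; with the keyways within about 4 degrees of the pins it drops to the seal, 4 mm above
- spigot_top (a point): centre of the top of the lamp's white spigot, 24 mm above the rim: 40 mm in diameter, top bevelled over 6 mm. Three steel pins 4 mm thick, 120 degrees apart, stick out 5 mm from it, their centres 9 mm above the rim. Which way they point differs each time and is not told by the housing's or this point's yaw: turn the lens up to 120 degrees to find them
- seal (a joint): the black spring-backed sealing ring round the foot of the spigot: 0 when up (its top 4 mm above the rim), grows as it is pressed down, 0.004 m when level with the rim and the lens is home. It pushes back with 3 N at first and 9 N when level, and lifts the lens again if that is let go.
- screwdriver: bystander: screwdriver with an orange handle, 190 mm long, lying on the counter beyond the work; origin under its middle
- hex_key: bystander: small dark L-shaped hex key, 90 mm long, 5 mm thick, lying on the counter; origin under the middle of its long arm
- water_bottle: bystander: clear water bottle with a blue cap, 64 mm across and 210 mm high, standing on the counter; origin under its centre
Things that resemble listed ones, but are neither listed nor needed, are in the scene too. Of the things like the lens, leave any that is yellow; of the rest the larger one is meant.

How it is judged (in metres and radians):
On the way, in this order (a step that is already met when the one before it is completed fails the run):
1. the lens is lifted off the mat (height (world z) of lens above 0.02 m and contact force between lens and the fingers above 0.5 N), for 0.1 s.
2. the collar is on the lamp's spigot (horizontal distance between lens and lamp below 0.004 m and z of lens in the frame of lamp below 0.06 m and angle between lens's own z axis and vertical below 0.15 rad), for 0.1 s.
At the end, for the whole second after the job is handed in: The lens sits upright (within 3.4 degrees) on the lamp's axis (within 3 mm), keyways over the pins, its collar within 1.5 mm of the rim with the seal pressed down at least 2.5 mm, at rest and still held there by the robot's fingers (z of lens in the frame of lamp below 0.0455 m and horizontal distance between lens and lamp below 0.003 m and angle between lens's own z axis and vertical below 0.06 rad and value of joint seal above 0.0025 m and contact force between lens and the fingers above 1 N and linear speed of lens below 0.01 m/s); the arm keeps its last pose, push and grip.
It fails at once if the lens was forced against the spigot and its pins (over 80 N) (contact force between lens and spigot above 80 N).
It fails at once if the screwdriver was disturbed (moved over 25 mm) (distance of screwdriver from where it was at the start of the episode above 0.025 m).
It fails at once if the hex key was disturbed (moved over 25 mm) (distance of hex_key from where it was at the start of the episode above 0.025 m).
It fails at once if the water bottle was disturbed (moved over 25 mm) or tipped (distance of water_bottle from where it was at the start of the episode above 0.025 m or angle between water_bottle's own z axis and vertical above 0.3 rad).
It also fails if it takes over 58 s, if anything falls off the work surface, if the arm or the gripper's body presses on something with over 40 N, if the wrist force passes 120 N, or if a joint passes its speed limit or range.

ROBOT

A 6-joint arm with a two-finger parallel gripper is mounted at the origin on the work surface. World frame = base frame: x ahead of the robot, y to its left, z up, the work surface at z = 0. Lengths are in mm, angles in rad, forces in N, time in s.
With the tool pointing down it reaches from about 325 to 775 mm from the base axis. Payload 9.3 kg.
Tool frame: the origin (TCP) lies between the finger pads, 19 mm behind the fingertips; this is the grasp point; z points along the fingers, y is the line along which they close (so a half turn about z gives the same grasp; the last joint's range is limited). The gripper opens to 85 mm and grips with 20 to 120 N. Pads are 22 mm wide; open, the fingers measure 114 mm over their backs; the gripper's body (76 mm by 85 mm) begins 54 mm behind the grasp point. The pads swing forward as they close: fully open they stand 13 mm farther back than shut.
Start: joints at [-1.304, 0.259, 0.021, 1.334, 0, 1.418], TCP at [224.161, -502.244, 249.979] pointing down, gripper open.
Joint ranges: [-3.04, 3.04], [-0.91, 1.82], [-1.04, 1.36], [-1.92, 1.95], [-1.52, 1.45], [-3.14, 3.14]. Speed limits (rad/s): [2.22, 2.22, 2.79, 3.14, 3.14, 3.14].

INTERFACE

Orientations are given as a unit quaternion [w, x, y, z].
In Python, from bench import ctrl gives the robot as it stands. Calls block until the motion is done:
- ctrl.move_pose(position, orientation): joint-space move of the TCP to a pose.
- ctrl.line_to(position, ori=None, vel=150, max_force=None): straight line of the TCP; ori=None keeps the orientation; vel is the mean speed in mm/s. With max_force (N) it stops when the force on the tool has changed by that much, and returns True; else False.
- ctrl.set_joints(angles): joint-space move.
- ctrl.grip(opening): finger opening in mm; the grip force is fixed at half the most; returns when the fingers have stopped.
- ctrl.pause(seconds).
- ctrl.inverse_kinematics(position, orientation): joint angles nearest the present ones, or None.
- ctrl.get_image(name): name is "scene" or "top" or "wrist"; returns the picture (420x560x3 uint8, red, green, blue); there is no depth.
- ctrl.camera_params(name): a dict with "fx", "fy", "cx", "cy" (pixels), "pose" (4x4, takes a point from camera to world coordinates). Camera axes: x right, y down, z forward; pixel columns grow to the right and rows downward; lengths in mm; the calibration is good to about 2 mm. A picture is of the moment at which its call begins: read the wrist's pose just before it. camera_params takes no time and is no camera call; for the wrist camera it gives the pose at the moment of the call.
A pose or a line that the arm cannot do raises ctrl.MotionError and nothing moves.
- ctrl.hand_in(): hands the job in; it is judged then, once.
Trained networks look in the newest picture that a camera, given by its name, has taken for a name from the list of things; names that differ only in an ending like _2 or _b are one class to them, and where a whole thing is asked for, a point or a joint stands for the part that bears it (a point fixed in the world has none). Each returns a list of dicts, best first, with "p" (0 to 1); they miss things now and then, are a little off and sometimes report something else, mostly with a low value. They report only what shows in the picture. A call takes as long as a camera call. They do not tell look-alikes from the thing itself.
- ctrl.boxes_of(camera, target): "pixel" ([row, column] in pixels, amid what is visible of it).
- ctrl.outline_of(camera, target): "mask" (420x560 bool, what is visible of it) and "pixel" ([row, column] in pixels, amid what is visible of it).
Readings, each from a call of its own:
- ctrl.get_time(): time.
- ctrl.get_joints(): joint angles.
- ctrl.get_dq(): joint speeds.
- ctrl.get_effort(): joint torques, N m.
- ctrl.get_tool_pos(): TCP position.
- ctrl.get_tcp_rot(): TCP orientation.
- ctrl.get_ft_force(): force on the tool from outside, world axes, zero at the start.
- ctrl.get_torque(): the same for the moment, N m.
- ctrl.get_finger_gap(): finger opening in mm.
- ctrl.get_grasp_force(): force on a finger pad.
Only numpy, scipy, OpenCV 4.12 (cv2) and the standard library are available. Lean on these libraries where they do the work, as an engineer would, in place of code of your own. Each camera call takes 0.05 s, during which the arm holds its last target. There are 200 camera calls.

## Working session

There is one attempt and no reset: what is moved stays moved. The work goes in short steps, each a Python script; the robot and the scene stay as the last script left them, time stands still between calls to the robot, and variables do not carry over. Pictures are saved under pics/ and viewed, at most 10 in all, crops included, and the job is handed in when it is done.

```bash
ls; mkdir -p pics; python3 - <<'E'
from bench import ctrl
import cv2, numpy as np
ims=[]
for c in ("scene","top"):
    im=ctrl.get_image(c); cv2.imwrite(f"pics/{c}0.png",im[:,:,::-1])
    p=ctrl.camera_params(c); print(c,p["fx"],p["cx"],p["cy"],np.round(p["pose"],3).tolist())
    for t in ("lens","lamp","spigot_top"):
        print(t,[(np.round(d["pixel"]).tolist(),round(d["p"],2),int(d["mask"].sum())) for d in ctrl.outline_of(c,t)])
print(ctrl.get_time(),ctrl.get_tcp_rot(),ctrl.get_finger_gap())
E
```

```text
pics
scene 435.2876248532636 282.93900825734806 205.27131946804434 [[0.599, 0.497, -0.627, 1000.287], [0.8, -0.391, 0.455, -308.614], [-0.019, -0.774, -0.632, 567.776], [0.0, 0.0, 0.0, 1.0]]
lens [([194.0, 322.0], 0.9, 815), ([217.0, 231.0], 0.75, 902), ([161.0, 283.0], 0.67, 252)]
lamp [([274.0, 155.0], 0.83, 1838)]
spigot_top [([274.0, 156.0], 0.57, 1817)]
top 428.1779116213814 281.1024120935542 206.6893195374967 [[0.003, -0.992, 0.13, 433.776], [-1.0, -0.004, -0.01, 27.1], [0.01, -0.13, -0.991, 814.744], [0.0, 0.0, 0.0, 1.0]]
lens [([238.0, 204.0], 0.73, 935), ([250.0, 383.0], 0.73, 84), ([322.0, 189.0], 0.59, 428), ([270.0, 297.0], 0.58, 822)]
lamp [([254.0, 385.0], 0.92, 1611)]
spigot_top [([255.0, 386.0], 0.7, 1620)]
0.4 [-1.30222894e-04  9.78053276e-01  2.08354920e-01  1.80601361e-07] 85.1958828478653
```

View pics/scene0.png

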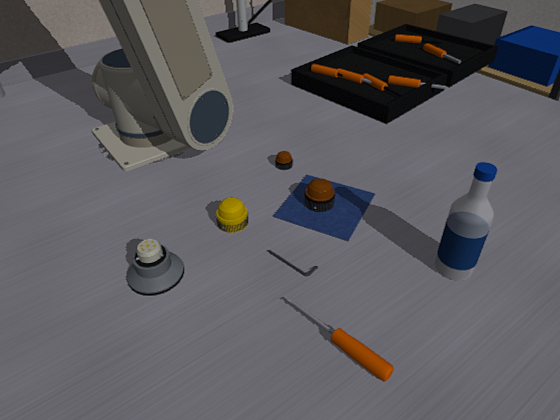

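View pics/top0.png

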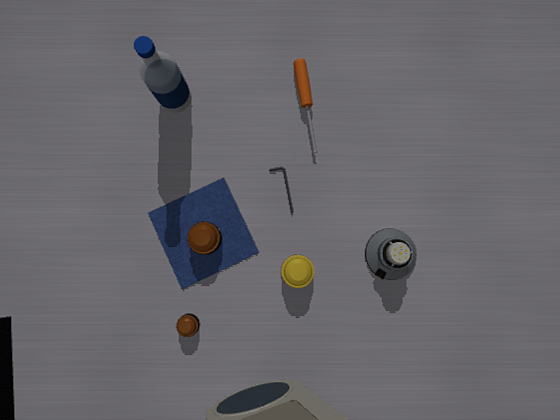

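Candidates for the lens are the amber dome on the mat (top 238,204; scene 194,322), the small amber one off the mat (top 322,189; scene 161,283) and the yellow one (top 270,297; scene 217,231). I choose the larger amber one on the mat. The lamp is at top (254,385). I'll look at the lamp and then the lens with the wrist camera.

```bash
cat > h.py <<'E'
from bench import ctrl
import numpy as np, cv2
from scipy.spatial.transform import Rotation as R
def down(yaw):  # tool z down, tool y axis rotated by yaw
    q=(R.from_euler('z',yaw)*R.from_euler('x',np.pi)).as_quat(); return q[[3,0,1,2]]
def yaw_now():
    q=np.array(ctrl.get_tcp_rot()); m=R.from_quat(q[[1,2,3,0]]).as_matrix(); return np.arctan2(m[1,0],m[0,0])
def on_plane(p,rc,z):
    d=p["pose"][:3,:3]@np.array([(rc[1]-p["cx"])/p["fx"],(rc[0]-p["cy"])/p["fy"],1]); o=p["pose"][:3,3]
    return o+d*(z-o[2])/d[2]
def proj(p,X):
    c=np.linalg.inv(p["pose"])@np.append(X,1); return [p["cy"]+p["fy"]*c[1]/c[2],p["cx"]+p["fx"]*c[0]/c[2]]
E
python3 - <<'E'
from h import *
p=ctrl.camera_params("top"); s=ctrl.camera_params("scene")
print("lens",on_plane(p,(238,204),35)[:2],on_plane(s,(194,322),30)[:2])
L=on_plane(p,(252.5,398),68); print("lamp",L[:2],on_plane(s,(245,149),68)[:2])
y=yaw_now(); print("yaw",y)
w=ctrl.camera_params("wrist"); T=np.array(ctrl.get_tool_pos())
print("wrist rel",w["pose"][:3,3]-T, w["pose"][:3,:3].round(3).tolist(), w["fx"])
t0=ctrl.get_time()
ctrl.move_pose([L[0],L[1],260],down(y)); print(ctrl.get_time()-t0,np.round(ctrl.get_joints(),3))
w=ctrl.camera_params("wrist"); im=ctrl.get_image("wrist"); cv2.imwrite("pics/w1.png",im[:,:,::-1])
for z in(0,44,68): print(z,proj(w,[L[0],L[1],z]))
for t in ("lamp","spigot_top"):
    print([(d["pixel"],d["p"],int(d["mask"].sum())) for d in ctrl.outline_of("wrist",t)])
np.save("w1.npy",w["pose"]); print(ctrl.get_ft_force())
E
```

```text
lens [478.00857095 159.07440317] [486.74237316 161.21242458]
lamp [ 452.17111907 -184.04812253] [ 450.85582835 -184.87295729]
yaw 0.4197853227937577
wrist rel [ 64.7403048   28.86367764 123.73844583] [[0.407, -0.876, -0.259], [-0.913, -0.391, -0.116], [0.0, 0.284, -0.959]] 368.47001299011345
1.4583 [-0.56   0.15  -0.094  1.326 -0.     2.163]
0 [np.float64(173.00433620804654), np.float64(280.11882747948255)]
44 [np.float64(181.53098360783596), np.float64(280.047734443043)]
68 [np.float64(187.12164486640341), np.float64(280.0011209188827)]
[([164.5, 284.5], 0.76, 5217)]
[([167.3, 280.3], 0.61, 5129)]
[-0.97016806  0.15898295  0.51252848]
```

View pics/w1.png

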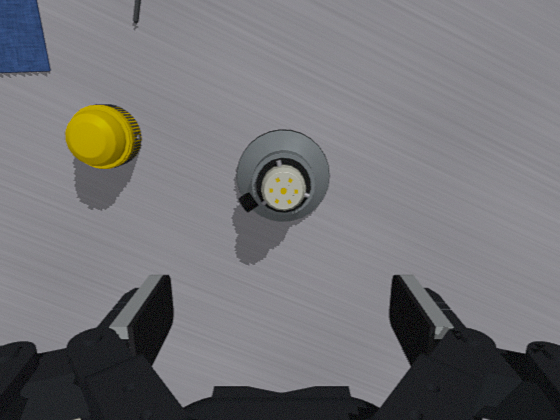

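The wrist picture shows the lamp with the white spigot top at about (189,284), pins at about (162,280), (196,308) and (205,265), and the yellow decoy at (136,100). Next I'll look at the lens.

```bash
python3 - <<'E'
from h import *
im=cv2.imread("pics/w1.png"); w=ctrl.camera_params("wrist"); w["pose"]=np.load("w1.npy")
b=im[150:225,240:330].astype(int); m=((b.min(2)>125)|((b[...,2]>150)&(b[...,0]<120))).astype(np.uint8)
n,l,st,ce=cv2.connectedComponentsWithStats(m); i=1+np.argmax(st[1:,4]); print(st[i],ce[i]+[240,150])
c,r=cv2.minEnclosingCircle(np.argwhere(l==i)[:,::-1].astype(np.float32)); print("enc",c[1]+150,c[0]+240,r)
print("lamp",on_plane(w,(c[1]+150,c[0]+240),68),on_plane(w,(175.5,282.5),3))
ctrl.move_pose([478,160,230],down(0.42))
w=ctrl.camera_params("wrist"); im=ctrl.get_image("wrist"); cv2.imwrite("pics/w2.png",im[:,:,::-1])
np.save("w2.npy",w["pose"])
for d in ctrl.outline_of("wrist","lens"):
    r,c=np.where(d["mask"]); print(d["p"],d["pixel"],r.min(),r.max(),c.min(),c.max())
for z in(3,29,55): print(z,proj(w,[478,160,z]))
print(ctrl.get_time(),np.round(ctrl.get_joints(),3))
E
```

```text
[  24   11   41   48 1401] [283.50749465 186.61598858]
enc 184.5 282.730770111084 23.97154426574707
lamp [ 455.2809283 -185.2763082   68.       ] [ 451.27748443 -187.17684027    3.        ]
0.95 [305.8, 194.5] 285 328 172 213
0.71 [181.7, 278.3] 148 216 246 311
0.64 [284.6, 389.0] 268 323 375 434
3 [np.float64(179.65885167145447), np.float64(279.8176092187565)]
29 [np.float64(185.4039552204601), np.float64(279.75632010003915)]
55 [np.float64(192.08324456731478), np.float64(279.6850650296588)]
3.4167 [ 0.154  0.187 -0.124  1.259 -0.     2.877]
```

View pics/w2.png

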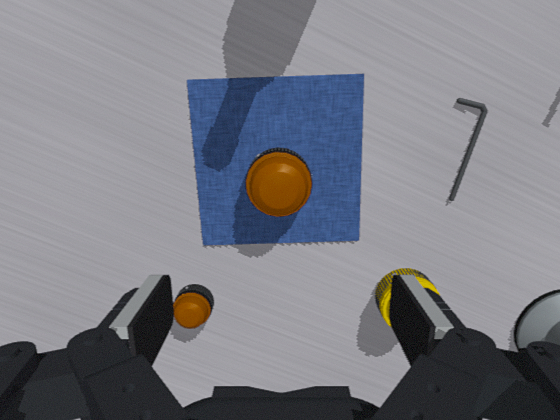

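The lens sits alone on the mat at about (183,279), clear of the small amber one (305,193) and the yellow one (290,410). I'll check the fit with outlines overlaid on close crops.

```bash
cat > ov.py <<'E'
from h import *
from scipy.optimize import least_squares
w=ctrl.camera_params("wrist")
def cam(n): p=dict(w); p["pose"]=np.load(n); return p
a=np.linspace(0,2*np.pi,72)
def circ(x,y,r,z): return np.c_[x+r*np.cos(a),y+r*np.sin(a),0*a+z]
def pts(p,P): return np.array([proj(p,q) for q in P])
def sil(p,x,y): 
    P=[circ(x,y,30,3),circ(x,y,30,29)]+[circ(x,y,28*np.sqrt(1-t*t),29+26*t) for t in np.linspace(0,1,8)]
    return pts(p,np.vstack(P))
p2=cam("w2.npy")
f=lambda v:(lambda s:np.r_[s.min(0)-[147.5,245.5],s.max(0)-[216.5,311.5]])(sil(p2,*v))
s=least_squares(f,[478,160],diff_step=1e-4); print("lens",s.x,f(s.x))
def draw(f,p,r0,c0,cs):
    im=cv2.imread(f)[r0:r0+100,c0:c0+100]; im=cv2.resize(im,None,fx=4,fy=4,interpolation=cv2.INTER_CUBIC)
    for C,col in cs:
        q=((pts(p,C)[:,::-1]-[c0,r0]+.5)*4).astype(np.int32); cv2.polylines(im,[q],True,col,1)
    return im
x,y=s.x; L=(453,-186)
A=draw("pics/w1.png",cam("w1.npy"),125,235,[(circ(*L,20,62),(0,0,255)),(circ(*L,30,44),(0,255,0)),(circ(*L,48,0),(255,255,0))])
B=draw("pics/w2.png",p2,130,230,[(circ(x,y,30,3),(0,0,255)),(circ(x,y,30,29),(0,255,0))])
cv2.imwrite("pics/ov.png",np.hstack([A,B]))
E
python3 ov.py
```

```text
lens [478.24977012 161.3409226 ] [ 0.07762827 -0.36861415 -0.05969898  0.36910158]
```

View pics/ov.png

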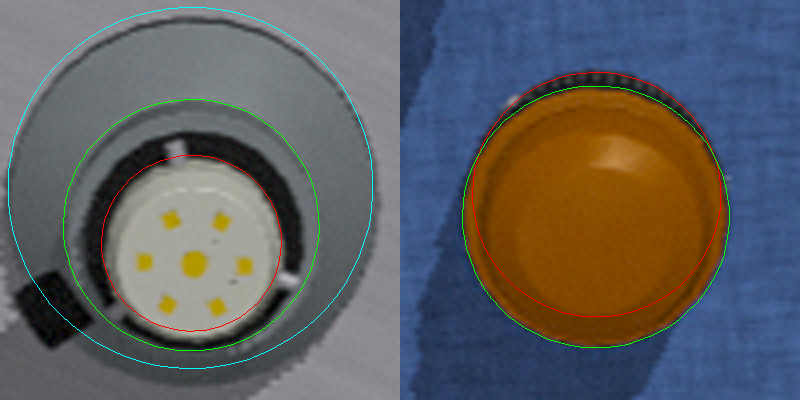

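The lens fit is good at (478.2,161.3). The lamp outlines should shift about 2.5 mm down and 1 mm right in the image, giving about (451,-188). I'll grip the lens now, then view the lamp again from the opposite yaw to average out the calibration error.

```bash
python3 - <<'E'
from h import *
y=0.42
ctrl.move_pose([478.2,160.5,90],down(y))
hit=ctrl.line_to([478.2,160.5,25],vel=80,max_force=8); print(hit,ctrl.get_tool_pos())
if not hit:
    ctrl.grip(50); print("gap",ctrl.get_finger_gap(),ctrl.get_grasp_force(),ctrl.get_tool_pos())
    ctrl.line_to([478.2,160.5,60],vel=80); ctrl.pause(.1); print(ctrl.get_finger_gap(),ctrl.get_ft_force())
    ctrl.move_pose([478,0,260],down(y))
    j=ctrl.get_joints(); print(np.round(j,3))
    k=ctrl.inverse_kinematics([451.5,-187,260],down(y-np.pi)); print(np.round(k,3))
    k[5]=-0.98; ctrl.set_joints(k); print(ctrl.get_tool_pos(),yaw_now())
    w=ctrl.camera_params("wrist"); im=ctrl.get_image("wrist"); cv2.imwrite("pics/w3.png",im[:,:,::-1]); np.save("w3.npy",w["pose"])
    print(proj(w,[451.5,-187,44]),ctrl.get_ft_force(),ctrl.get_finger_gap(),ctrl.get_time())
E
```

```text
False [478.54796538 160.57352515  25.44136081]
gap 58.483048890940175 62.9788738489151 [478.46335651 160.55981932  26.01277805]
57.910160600136784 [ 0.0449728   0.27823442 -1.88612653]
[-0.175  0.134 -0.117  1.322  0.     2.546]
[-0.565  0.151 -0.093  1.327  0.    -0.985]
[ 451.54825404 -186.87961536  259.95925766] -2.7263367346796463
[np.float64(184.88007574660034), np.float64(280.9744341434248)] [ 0.27420713 -0.2363013  -1.44816924] 58.21977727275312 10.0917
```

View pics/w3.png

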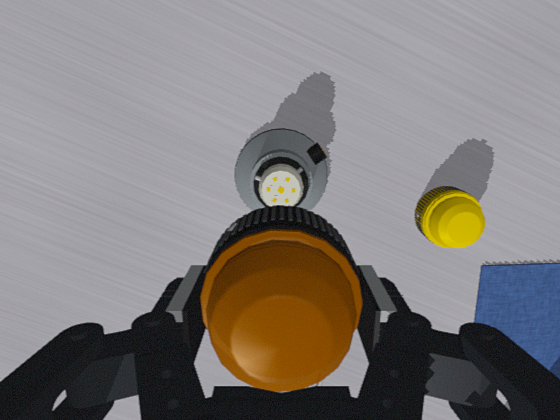

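```bash
cat >> ov.py <<'E'
L=(451.2,-187.2)
cs=[(circ(*L,20,62),(0,0,255)),(circ(*L,30,44),(0,255,0)),(circ(*L,48,0),(255,255,0))]
cv2.imwrite("pics/ov2.png",np.hstack([draw("pics/w1.png",cam("w1.npy"),125,235,cs),draw("pics/w3.png",cam("w3.npy"),125,235,cs)]))
E
python3 ov.py
```

```text
lens [478.24977012 161.3409226 ] [ 0.07762827 -0.36861415 -0.05969898  0.36910158]
```

View pics/ov2.png

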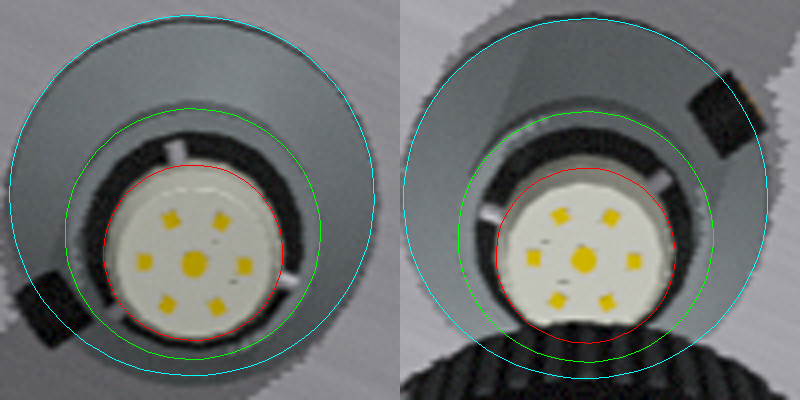

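Viewed from opposite yaws, the errors average to a lamp axis of about (450.8,-187.1). I'll lower the lens with a force limit.

```bash
python3 - <<'E'
from h import *
y=yaw_now(); X,Y=450.8,-187.1
ctrl.line_to([X,Y,100],down(y),vel=150); ctrl.pause(.2)
f0=np.array(ctrl.get_ft_force()); print(f0,ctrl.get_tool_pos())
hit=ctrl.line_to([X,Y,74],vel=25,max_force=6)
for i in range(2):
    print(hit,np.round(ctrl.get_tool_pos(),2),np.round(np.array(ctrl.get_ft_force())-f0,2),np.round(ctrl.get_torque(),3)); ctrl.pause(.2)
print(ctrl.get_time(),ctrl.get_finger_gap()); np.save("f0.npy",f0)
E
```

```text
[ 0.29430853  0.66050517 -0.84201951] [ 451.06966529 -187.2342693   100.57996078]
True [ 451.93 -187.05   77.8 ] [ 2.19 -0.04  3.94] [ 0.195 -0.288  0.017]
True [ 451.91 -187.     77.82] [1.94 0.36 2.62] [ 0.11  -0.404 -0.016]
12.7417 58.19092946596601
```

The lens rests on the pins (TCP z 77.8) with a small side load toward +x, so I'll shift the target about 1.3 mm. Then I'll search in yaw: ease up, turn 5°, press lightly.

```bash
cat > search.py <<'E'
from h import *
f0=np.load("f0.npy"); y=yaw_now(); X,Y=452.2,-187.0; z0=78.0
q=ctrl.get_joints()[5]; k=ctrl.inverse_kinematics([X,Y,79],down(y+.1)); s=np.sign(k[5]-q); print("sgn",s,k[5]-q)
for i in range(26):
    y+=s*np.radians(5)
    ctrl.line_to([X,Y,z0+.8],down(y),vel=20)
    hit=ctrl.line_to([X,Y,z0-4],vel=20,max_force=5)
    p=ctrl.get_tool_pos(); F=np.array(ctrl.get_ft_force())-f0
    print(i,hit,np.round(p,1),np.round(F,1),round(ctrl.get_time(),1),round(ctrl.get_joints()[5],2))
    if p[2]<75.5: print("DROPPED"); break
    if np.abs(F).max()>30 or ctrl.get_time()>42: break
E
timeout 300 python3 search.py
```

```text
sgn -1.0 -0.09863489062421271
0 True [ 452.  -187.    77.5] [-1.5  0.1 10.2] 13.2 -0.89
1 True [ 452.  -187.    77.6] [-2.5  1.1 10.7] 13.7 -0.81
2 True [ 452.1 -187.    77.5] [-3.1 -0.2 10.1] 14.1 -0.72
3 True [ 452.3 -187.    77.3] [-1.6 -0.   9.1] 14.6 -0.63
4 False [ 452.5 -187.1   73.7] [ 3.6 -2.1 -3.5] 15.2 -0.54
DROPPED
```

It dropped into the keyways. I'll press it home gently, reading the force as it goes.

```bash
python3 - <<'E'
from h import *
f0=np.load("f0.npy"); y=yaw_now()-np.radians(1.5); X,Y=452.4,-187.1
def rep(n,h): print(n,h,np.round(ctrl.get_tool_pos(),2),np.round(np.array(ctrl.get_ft_force())-f0,1),np.round(ctrl.get_torque(),2),round(ctrl.get_finger_gap(),1),round(ctrl.get_time(),1))
ctrl.line_to([X,Y,72.5],down(y),vel=20); rep("a",0)
h=0
for z in (70,69,68,67,66,65):
    h=ctrl.line_to([X,Y,z],vel=15,max_force=20); ctrl.pause(.1); rep(z,h)
    if h or ctrl.get_ft_force()[2]-f0[2]>24: break
E
```

```text
a 0 [ 452.24 -187.08   72.38] [ 1.4 -0.5 -1.4] [-0.17 -0.29 -0.07] 58.5 15.5
70 False [ 452.42 -187.16   70.19] [-0.  -0.7  3.2] [-0.06 -0.1  -0.01] 58.7 15.9
69 False [ 452.4  -187.14   69.1 ] [-0.6  0.1  5.2] [0.   0.08 0.06] 58.5 16.2
68 False [ 452.42 -187.14   68.13] [-0.3 -0.2  6.8] [-0.1   0.11  0.02] 58.1 16.6
67 False [ 452.42 -187.12   67.21] [-1.7 -0.8  7.4] [ 0.04  0.21 -0.01] 58.6 16.9
66 False [ 452.46 -187.16   67.02] [-3.7  1.3 19. ] [0.46 0.77 0.05] 58.3 17.3
65 False [ 452.47 -187.16   66.94] [-7.9  2.5 30.8] [ 0.94  1.6  -0.03] 58.3 17.6
```

Seal force ramped about 3 to 8 N and then met a hard stop at TCP z 67.0, which is the rim plus the 23 mm grip height. I'll ease the push a little and check by picture.

```bash
python3 - <<'E'
from h import *
f0=np.load("f0.npy"); p=[452.4,-187.1,65.8]
ctrl.line_to(p,vel=15); ctrl.pause(.8)
print(np.round(ctrl.get_tool_pos(),2),np.round(np.array(ctrl.get_ft_force())-f0,1),ctrl.get_grasp_force(),ctrl.get_finger_gap(),ctrl.get_time())
im=ctrl.get_image("scene")[200:320,80:240]; cv2.imwrite("pics/s9.png",cv2.resize(im[:,:,::-1],None,fx=5,fy=5,interpolation=cv2.INTER_CUBIC))
E
```

```text
[ 452.42 -187.13   66.98] [-3.8  1.1 21.9] 67.23135128617287 58.05927472623404 18.6833
```

View pics/s9.png

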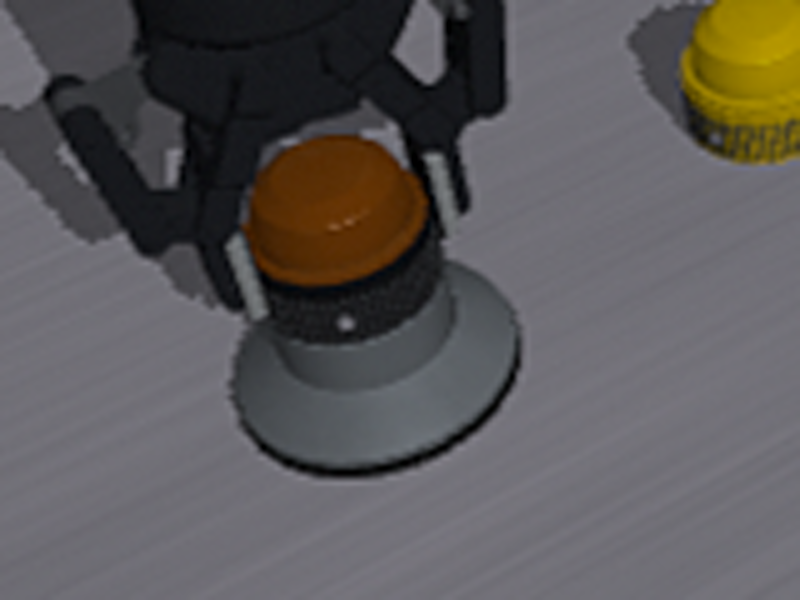

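The crop shows the collar sitting upright on the neck around (345,320), with no visible gap and both fingers holding it. The push is steady at about 22 N, so I'm handing in.

```bash
python3 -c "
from bench import ctrl
print(ctrl.hand_in())"
```

```text
the job is handed in; nothing more can be done
None
```

The amber lens is keyed over the pins and held fully home against the seal with about 22 N, with no gap visible above the rim; I handed the job in at about 19 s, no verdict was shown, and the screwdriver, hex key and bottle were not touched.

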